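Stack the kiln shelf

TASK

Stack the kiln shelf: to the right of the prop that already stands on it, stand the loose prop of the same height, in line with it along the shelf's long edge and as far off as the narrow bat needs to end flush with the outer sides of both props, and lay the test tile flat on the shelf midway between the two props, its long side along the row. Then lay the bat level across both props and stand the little house upright on the middle of the bat, its wide side along the bat. Never tip the unfired house over, and leave the standing prop, the taller loose prop, the olive jar and the white cup where they are.

Things in the scene. Friction and masses are not known exactly. Their poses are not given: they have to be found in the camera images.
- kiln_shelf: Kiln shelf: sand-coloured slab 200 x 300 x 15 mm lying flat on the table; it does not move. Origin: centre of its underside, so its upper face is 15 mm above the origin. Its x axis runs along the 200 mm side, roughly away from the robot; its y axis along the long 300 mm side, roughly to the robot's left (turned by up to 0.3 rad). 'Right' is its -y.
- standing_prop: The kiln prop that already stands on the left half of the kiln shelf: buff upright round tube, 44 mm outside diameter, 20 mm bore, 60 mm tall. Loose (0.25 kg). Origin: centre of its underside, z up; y along the shelf's y at the start.
- prop_60: Shorter of the two loose kiln props on the table right of the shelf: the same buff tube, 44 mm outside diameter, 20 mm bore, 60 mm tall, standing upright, about 0.16 kg. Origin: centre of its underside.
- prop_85: Taller of the two loose kiln props on the table: same tube, 44 mm outside diameter, but 85 mm tall, standing upright. Origin: centre of its underside. Not needed.
- tile: Test tile: flat terracotta tile, 62 mm (its x) by 46 mm (its y) by 8 mm thick, lying face up on the table, about 45 g. Origin: centre of its underside.
- bat: Narrow kiln bat: sand-coloured strip, 56 mm wide (its x), 190 mm long (its y), 12 mm thick, lying flat on the table, about 0.24 kg. Origin: centre of its underside. Flush across two props, the props' centres lie 73 mm either side of its centre, 146 mm from each other.
- house: Little unfired clay house: 33 mm deep (its x), 50 mm wide (its y), 100 mm tall with its roof and chimney, upright, plain vertical walls up to 80 mm, about 0.2 kg. Origin: centre of its underside.
- jar: Bystander: olive glaze jar with lid, 62 mm diameter, 62 mm tall, on the table behind the work. Origin: centre of its underside.
- cup: Bystander: white bisque cup, 88 mm diameter, 80 mm tall, on the table left of the kiln shelf. Origin: centre of its underside.
Things that resemble listed ones, but are neither listed nor needed, are in the scene too. Leave any purple or red look-alike of the prop_60 alone.

How it is judged:
On the way, in this order (a step that is already met when the one before it is completed fails the run):
1. the 60 mm loose prop stands on the shelf right of the standing prop, and the tile lies between them (z of prop_60 in the frame of kiln_shelf between 0.011 and 0.019 m and angle between each of prop_60, tile's own z axis and vertical below 0.1 rad and y of prop_60 in the frame of kiln_shelf below -0.03 m and z of tile in the frame of kiln_shelf between 0.011 and 0.019 m and horizontal distance between prop_60 and standing_prop between 0.124 and 0.168 m and horizontal distance between tile and standing_prop between 0.051 and 0.095 m and horizontal distance between tile and prop_60 between 0.051 and 0.095 m), for 0.2 s.
2. the bat lies level across both props (z of bat in the frame of kiln_shelf between 0.071 and 0.079 m and angle between bat's own z axis and vertical below 0.06 rad and angle between the y axis of bat and the y axis of kiln_shelf, either way round below 0.16 rad and ((y of standing_prop in the frame of bat between 0.058 and 0.088 m and y of prop_60 in the frame of bat between -0.088 and -0.058 m) or (y of prop_60 in the frame of bat between 0.058 and 0.088 m and y of standing_prop in the frame of bat between -0.088 and -0.058 m)) and x of standing_prop in the frame of bat between -0.014 and 0.014 m and x of prop_60 in the frame of bat between -0.014 and 0.014 m), for 0.2 s.
At the end, for the whole second after the job is handed in: 60 mm loose prop upright on the shelf, right of the standing one; bat level on both, parallel to the shelf (0.16 rad), props 73 +-15 mm from its centre, 14 mm across; tile flat under its centre (16 mm), house upright on it (15 mm), both along it (0.22 rad); all at rest (all of step 2 and z of prop_60 in the frame of kiln_shelf between 0.011 and 0.019 m and angle between each of prop_60, tile, house's own z axis and vertical below 0.1 rad and y of prop_60 in the frame of kiln_shelf below -0.03 m and z of tile in the frame of kiln_shelf between 0.011 and 0.019 m and horizontal distance between tile and bat below 0.016 m and angle between the x axis of tile and the y axis of bat, either way round below 0.22 rad and z of house in the frame of bat between 0.007 and 0.017 m and horizontal distance between house and bat below 0.015 m and angle between the y axis of house and the y axis of bat, either way round below 0.22 rad and linear speed of each of standing_prop, prop_60, tile, bat, house below 0.02 m/s); the robot touches nothing.
It fails at once if the standing prop is shifted by more than 20 mm (distance of standing_prop from where it was at the start of the episode above 0.02 m).
It fails at once if the taller loose prop is shifted by more than 30 mm (distance of prop_85 from where it was at the start of the episode above 0.03 m).
It fails at once if the olive jar or the white cup is shifted by more than 30 mm (distance of any of jar, cup from where it was at the start of the episode above 0.03 m).
It fails at once if the unfired house is tipped (angle between house's own z axis and vertical above 0.7 rad).
It also fails if it takes over 112 s, if anything falls off the work surface, if the arm or the gripper's body presses on something with over 40 N, if the wrist force passes 120 N, or if a joint passes its speed limit or range.

ROBOT

A 7-joint arm with a two-finger parallel gripper is mounted at the origin on a cart in front of the work surface, level with it; the furniture and walls round the work are solid. World frame = base frame: x ahead of the robot, y to its left, z up, the work surface at z = 0. Lengths are in m, angles in rad, forces in N, time in s.
With the tool pointing down it reaches from about 0.4 to 0.9 m from the base axis. Payload 5.5 kg.
Tool frame: the origin (TCP) lies between the finger pads; the fingertips stand 11 mm ahead of it and the grasp point (between the pads) lies 8 mm behind it (arm.nose_length is the distance from the TCP to the fingertips, in m); z points along the fingers, y is the line along which they close (so a half turn about z gives the same grasp; the last joint's range is limited). The gripper opens to 92 mm and grips with 3 to 60 N. Pads are 19 mm wide; open, the fingers measure 130 mm over their backs; the gripper's body (75 mm by 190 mm) begins 47 mm behind the grasp point.
Start: joints at [1.593, 0.501, -0.427, 1.55, 0.221, 1.138, -0.21], TCP at [0.155, -0.631, 0.238] pointing down, gripper open.
Joint ranges: [-2.88, 2.88], [-0.31, 2.03], [-1.54, 1.56], [0.2, 2.42], [-1.41, 4.55], [0.19, 2.02], [-2.57, 2.57]. Speed limits (rad/s): [2.57, 2.57, 3.14, 3.14, 3.14, 3.14, 3.14].

INTERFACE

Orientations are given as a unit quaternion [w, x, y, z].
In Python, from cell import arm gives the robot as it stands. The module is installed in compiled form; this text tells all that it offers.
- The arm moves only by the tool drive_tool, never from a script. Its argument "steps" is a list of rows, each a list of 7 numbers: the opening, from 0 (shut) to 1 (fully open), then the shift along the world's x, y, z in units of 30 mm (1.0 is 30 mm), then the turn, a rotation vector about the world's x, y, z in units of 5 degrees (1.0 is 5 degrees). In form: [[fingers, tx, ty, tz, ax, ay, az], ...]. A call has 1 to 20 rows; each row shifts and turns the commanded pose from where the row before left it; what a row does not reach is not made up. A row lasts 1/10 s, in which the tool goes at most 50 mm and 8.59 degrees, less where a joint would pass 70% of its speed; a pose out of reach is approached as far as the arm can. A call is refused whole if a number of a shift passes 1 or a number of a turn 1, either way. A call with a gripper value outside its range is refused whole. The fingers move at their own pace and stop on an object; "squeeze" is the grip in N (left out, the last holds). Time passes only in rows, so rows that do not move let the fingers close. It gives the time, the measured TCP pose, the force, the opening and the grip force at its end, in the units of the state.
- arm.get_state(): the state, without advancing time (a new reading comes with each control period).
- arm.snapshot(name): name is "side" or "top" or "wrist"; returns a dict with "pixels" (480x640x3 uint8, red, green, blue), "z_map" (480x640 float32, m along the optical axis (not along the pixel's ray), 0 where there is no reading), "intrinsics" (3x3 intrinsics, pixels), "position" and "rotation" of the camera in the world. Camera axes: x right, y down, z forward; pixel columns grow to the right and rows downward; lengths in m; the calibration is good to about 2 mm. A picture is of the moment at which its call begins.
- arm.hand_in(): hands the job in; it is judged then, once.
Trained networks look in the newest picture that a camera, given by its name, has taken for a name from the list of things; names that differ only in an ending like _2 or _b are one class to them, and where a whole thing is asked for, a point or a joint stands for the part that bears it (a point fixed in the world has none). Each returns a list of dicts, best first, with "p" (0 to 1); they miss things now and then, are a little off and sometimes report something else, mostly with a low value. They report only what shows in the picture. A call takes as long as a camera call. They do not tell look-alikes from the thing itself.
- arm.boxes_of(query, camera): "centre" ([x, y, z] in m, in world coordinates, good to about 4 mm: the middle of the surface that is visible of it).
- arm.tip_of(query, camera): "centre" ([x, y, z] in m, in world coordinates, good to about 4 mm: a listed point, or the origin of a listed thing).
The state is a dict: "time": time; "qpos": joint angles; "dq": joint speeds; "joint_torque": joint torques, N m; "tcp_pos": TCP position; "orientation": TCP orientation; "contact_force": force on the tool from outside, world axes, zero at the start; "moment": the same for the moment, N m; "opening": opening from 0.0 (shut) to 1.0 (fully open); "finger_force": force on a finger pad.
Only numpy, scipy, OpenCV 4.12 (cv2) and the standard library are available. Lean on these libraries where they do the work, as an engineer would, in place of code of your own. Each camera call takes 0.05 s, during which the arm holds its last target. There are 200 camera calls.

## Working session

There is one attempt and no reset: what is moved stays moved. The work goes in short steps, Python scripts to look and compute and a tool call to move; the robot and the scene stay as the last step left them, time stands still between calls to the robot, and variables do not carry over. Pictures are saved under pics/ and viewed, at most 14 in all, crops included, and the job is handed in when it is done.

Besides the shell and the picture viewer there is one more tool, called by a JSON object that holds its "op" and its "data". drive_tool: Moves the arm, as the interface text tells. Its arguments: {"type":"object","properties":{"steps":{"type":"array","items":{"type":"array","items":{"type":"number"}}},"squeeze":{"type":"number"}},"required":["steps"]}

```bash
mkdir -p pics; cat > h.py <<'E'
import numpy as np, cv2
from cell import arm
def snap(n,f=None):
    s=arm.snapshot(n)
    if f: cv2.imwrite('pics/'+f,cv2.cvtColor(s['pixels'],cv2.COLOR_RGB2BGR))
    return s
def cloud(s):
    z=s['z_map'];K=np.array(s['intrinsics']);v,u=np.mgrid[:480,:640]
    P=np.stack([(u-K[0,2])/K[0,0]*z,(v-K[1,2])/K[1,1]*z,z],-1)
    R=np.array(s['rotation'])
    if R.shape!=(3,3):
        from scipy.spatial.transform import Rotation as Ro
        R=Ro.from_quat(np.roll(R,-1)).as_matrix()
    W=P@R.T+np.array(s['position']); W[z<=0]=np.nan
    return W
E
python3 - <<'E'
from h import *
np.set_printoptions(precision=4,suppress=True)
for c in('top','side'):
    s=snap(c,c+'1.png'); print(c,s['position'],np.array(s['rotation']).round(3).tolist())
    for q in 'kiln_shelf standing_prop prop_60 prop_85 tile bat house jar cup'.split():
        for f in (arm.boxes_of,arm.tip_of):
            print(q,f.__name__,[(round(d['p'],2),np.round(d['centre'],3).tolist()) for d in f(q,c)])
print(arm.get_state())
E
```

```text
top [0.3185 0.0525 1.5394] [0.067, -0.702, 0.706, -0.068]
kiln_shelf call [(0.72, [0.563, 0.133, 0.015])]
kiln_shelf call [(0.72, [0.559, 0.137, -0.0])]
standing_prop call [(0.5, [0.526, 0.196, 0.075])]
standing_prop call [(0.6, [0.522, 0.193, 0.016])]
prop_60 call [(0.63, [0.578, -0.364, 0.078]), (0.61, [0.48, -0.117, 0.055]), (0.54, [0.571, -0.147, 0.06])]
prop_60 call [(0.84, [0.578, -0.37, 0.003]), (0.67, [0.576, -0.146, 0.0]), (0.64, [0.672, -0.095, 0.004]), (0.51, [0.482, -0.115, -0.004])]
prop_85 call [(0.63, [0.578, -0.364, 0.078]), (0.61, [0.48, -0.117, 0.055]), (0.54, [0.571, -0.147, 0.06])]
prop_85 call [(0.84, [0.578, -0.37, 0.003]), (0.67, [0.576, -0.146, 0.0]), (0.64, [0.672, -0.095, 0.004]), (0.51, [0.482, -0.115, -0.004])]
tile call [(0.9, [0.658, -0.206, 0.007])]
tile call [(0.76, [0.659, -0.205, -0.001])]
bat call [(0.88, [0.448, -0.284, 0.008]), (0.39, [0.575, -0.364, 0.08]), (0.39, [0.52, 0.482, 0.03])]
bat call [(0.87, [0.448, -0.285, -0.004]), (0.44, [0.576, -0.147, -0.002])]
house call [(0.87, [0.579, -0.267, 0.079])]
house call [(0.57, [0.58, -0.267, -0.002])]
[... 1329 characters left out ...]
, -0.094, 0.062]), (0.17, [0.662, -0.207, 0.008])]
jar call [(0.55, [0.772, -0.075, 0.004])]
cup call [(0.7, [0.519, 0.443, 0.05])]
cup call [(0.88, [0.521, 0.465, -0.003])]
{'time': 1.9, 'qpos': array([ 1.5932,  0.5009, -0.427 ,  1.5504,  0.2208,  1.1383, -0.2103]), 'dq': array([ 0.0001,  0.0012,  0.0004,  0.0002, -0.0004, -0.0015,  0.0001]), 'joint_torque': array([ -0.0001, -56.643 ,  -5.8106, -27.95  ,  -0.0666,   0.0207,
         0.    ]), 'tcp_pos': array([ 0.1551, -0.6312,  0.2377]), 'orientation': array([0.    , 0.9928, 0.1201, 0.    ]), 'contact_force': array([-0.8093, -0.2445, -0.7489]), 'moment': array([ 0.0025, -0.0228,  0.0002]), 'finger_force': 0.0, 'opening': 1.003498992848702}
```

View pics/top1.png

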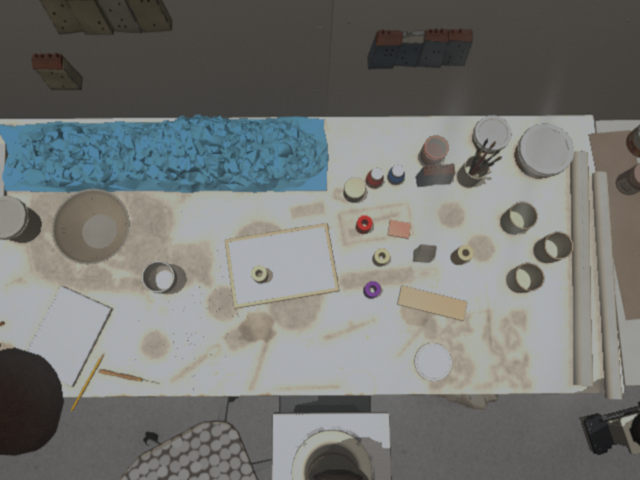

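View pics/side1.png

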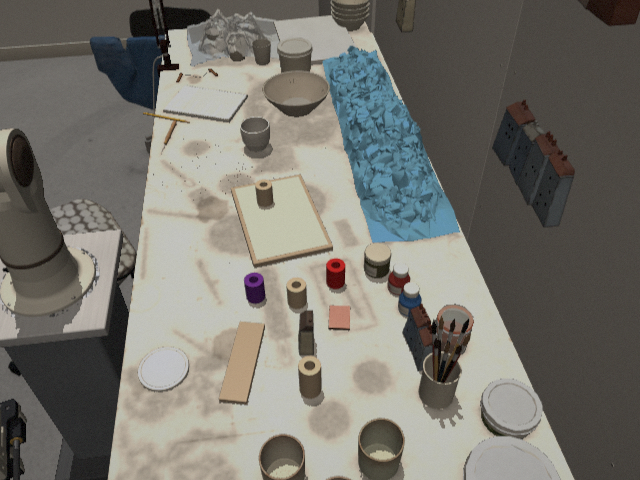

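Top picture: shelf quad at (228–338, 225–305) with the standing prop at (260,273). The buff 60 mm prop is at (381,257), purple one at (372,289), red one at (365,224), tall prop at (465,254), house at (425,253), tile at (400,229) and bat at (433,302). The side view agrees. Now poses from the depth clouds.

```bash
cat > m.py <<'E'
from h import *
np.set_printoptions(precision=4,suppress=True)
def rect(W,c,r,z0,z1,px=None,show=None):
    m=(np.hypot(W[...,0]-c[0],W[...,1]-c[1])<r)&(W[...,2]>z0)&(W[...,2]<z1)
    if px is not None: m&=px
    p=W[m]
    if len(p)<5: return print(show,'none',len(p))
    (cx,cy),(w,h),a=cv2.minAreaRect((p[:,:2]*1000).astype(np.float32))
    if w<h: w,h,a=h,w,a+90
    a=(a+90)%180-90
    print(show,'n',len(p),'c',round(cx/1000,4),round(cy/1000,4),'size %.1f %.1f long-ang %.3f rad'%(w,h,np.radians(a)),'z med %.4f'%np.median(p[:,2]),'mean',p[:,:2].mean(0))
E
python3 - <<'E'
from m import *
for c in('top','side'):
    s=snap(c);W=cloud(s);P=s['pixels'].astype(int)
    print(c, 'table',np.nanmedian(W[...,2][(np.hypot(W[...,0]-.45,W[...,1]+.42)<.05)]))
    rect(W,(.56,.135),.2,.009,.022,show='shelf')
    rect(W,(.523,.193),.05,.068,.085,show='sprop')
    rect(W,(.576,-.147),.04,.053,.07,show='p60')
    rect(W,(.577,-.37),.04,.078,.092,show='p85')
    rect(W,(.58,-.267),.05,.03,.12,show='house')
    rect(W,(.58,-.267),.05,.075,.085,show='house80')
    rect(W,(.58,-.267),.05,.088,.12,show='housetop')
    red=(P[...,0]-P[...,2]>60)
    rect(W,(.66,-.205),.05,.004,.02,show='tile')
    rect(W,(.66,-.205),.06,-.02,.02,red,show='tile col')
    rect(W,(.447,-.285),.12,.007,.02,show='bat')
    rect(W,(.67,-.095),.04,.03,.07,show='red'); rect(W,(.482,-.116),.04,.03,.07,show='purple')
E
```

```text
top table 0.00028346978428395175
shelf n 6684 c 0.5632 0.1477 size 364.0 334.5 long-ang 0.257 rad z med 0.0151 mean [0.5558 0.1347]
sprop n 161 c 0.5257 0.1941 size 42.1 41.5 long-ang 0.042 rad z med 0.0749 mean [0.5252 0.1941]
p60 n 160 c 0.5748 -0.1445 size 42.4 41.1 long-ang -0.789 rad z med 0.0597 mean [ 0.574  -0.1447]
p85 n 162 c 0.5766 -0.3687 size 42.6 41.7 long-ang -0.862 rad z med 0.0849 mean [ 0.5766 -0.3692]
house n 286 c 0.5815 -0.2649 size 46.2 31.7 long-ang 1.491 rad z med 0.0849 mean [ 0.5795 -0.2618]
house80 n 42 c 0.5757 -0.2624 size 48.0 20.2 long-ang 1.136 rad z med 0.0818 mean [ 0.5746 -0.2635]
housetop n 119 c 0.5851 -0.2643 size 42.2 24.7 long-ang 1.488 rad z med 0.0942 mean [ 0.5864 -0.2653]
tile n 357 c 0.6619 -0.203 size 95.8 91.9 long-ang -0.544 rad z med 0.0073 mean [ 0.6619 -0.2042]
tile col n 130 c 0.6621 -0.205 size 54.8 36.7 long-ang 1.338 rad z med 0.0070 mean [ 0.6649 -0.2135]
bat n 1388 c 0.4405 -0.2832 size 227.1 216.2 long-ang 0.804 rad z med 0.0122 mean [ 0.4446 -0.2883]
red n 195 c 0.6684 -0.0989 size 42.6 42.4 long-ang -0.782 rad z med 0.0580 m
[... 648 characters left out ...]
house80 n 100 c 0.5759 -0.2703 size 50.9 25.0 long-ang -1.268 rad z med 0.0802 mean [ 0.5771 -0.2765]
housetop n 170 c 0.5874 -0.2695 size 44.9 21.7 long-ang 1.412 rad z med 0.0917 mean [ 0.5878 -0.2722]
tile n 377 c 0.6561 -0.2069 size 64.2 54.9 long-ang 1.400 rad z med 0.0061 mean [ 0.6622 -0.2075]
tile col n 445 c 0.6618 -0.2062 size 63.2 44.1 long-ang 1.399 rad z med 0.0056 mean [ 0.6622 -0.206 ]
bat n 2059 c 0.44 -0.2867 size 192.7 170.4 long-ang 0.692 rad z med 0.0102 mean [ 0.4457 -0.2968]
red n 363 c 0.6683 -0.1029 size 45.9 43.0 long-ang -0.980 rad z med 0.0544 mean [ 0.668  -0.1074]
purple n 379 c 0.4835 -0.1205 size 44.5 44.2 long-ang -0.925 rad z med 0.0545 mean [ 0.4828 -0.1246]
```

```bash
cat >> m.py <<'E'
def comp(W,P,c,z0,z1,show,red=False,R=.2):
    "largest connected piece, robust rectangle"
    m=(np.hypot(W[...,0]-c[0],W[...,1]-c[1])<R)&(W[...,2]>z0)&(W[...,2]<z1)
    if red: m&=(P[...,0]-P[...,2]>40)
    m=cv2.morphologyEx(m.astype(np.uint8),cv2.MORPH_OPEN,np.ones((3,3),np.uint8))
    n,l,st,_=cv2.connectedComponentsWithStats(m)
    if n<2: return print(show,'none')
    k=1+st[1:,4].argmax(); p=W[l==k]
    (cx,cy),(w,h),a=cv2.minAreaRect((p[:,:2]*1000).astype(np.float32))
    if w<h: w,h,a=h,w,a+90
    q=p[:,:2]-p[:,:2].mean(0); e=np.linalg.eigh(q.T@q)[1][:,1]; 
    f=lambda t:(t+np.pi/2)%np.pi-np.pi/2
    print(show,len(p),'c',round(cx/1000,4),round(cy/1000,4),'size %.1f %.1f ang %.3f pca %.3f'%(w,h,f(np.radians(a)),f(np.arctan2(e[1],e[0]))),'z %.4f'%np.median(p[:,2]),'mean',p[:,:2].mean(0))
E
python3 - <<'E'
from m import *
for c in('top','side'):
    s=snap(c);W=cloud(s);P=s['pixels'].astype(int); o=0 if c=='top' else -.002
    comp(W,P,(.56,.135),.010+o,.020+o,'shelf')
    comp(W,P,(.447,-.285),.008+o,.016+o,'bat',True,.13)
    comp(W,P,(.662,-.205),-.01,.02,'tile',True,.05)
    comp(W,P,(.58,-.267),.03,.12,'house',R=.05)
    comp(W,P,(.58,-.267),.012,.078,'housewall',R=.05)
E
```

```text
shelf 4077 c 0.557 0.1366 size 299.1 200.4 ang -1.410 pca -1.395 z 0.0151 mean [0.5543 0.1343]
bat 143 c 0.4397 -0.3028 size 50.2 41.2 ang -1.508 pca -1.479 z 0.0120 mean [ 0.4407 -0.3015]
tile 311 c 0.6609 -0.2051 size 59.8 45.4 ang 1.436 pca 1.360 z 0.0072 mean [ 0.6613 -0.205 ]
house 282 c 0.5827 -0.2654 size 46.1 32.3 ang 1.460 pca 1.323 z 0.0859 mean [ 0.5799 -0.2622]
housewall 136 c 0.5716 -0.2576 size 52.4 25.8 ang 0.893 pca 1.114 z 0.0427 mean [ 0.5734 -0.2566]
shelf 5479 c 0.558 0.134 size 306.2 200.3 ang -1.413 pca -1.467 z 0.0132 mean [0.5601 0.113 ]
bat 1875 c 0.4471 -0.2899 size 191.0 55.6 ang 1.321 pca 1.328 z 0.0101 mean [ 0.4463 -0.2958]
tile 476 c 0.6623 -0.2019 size 73.1 44.4 ang 1.400 pca 1.422 z 0.0054 mean [ 0.6622 -0.2056]
house 477 c 0.5824 -0.2695 size 49.9 29.6 ang 1.463 pca 1.507 z 0.0802 mean [ 0.5821 -0.2798]
housewall 288 c 0.5756 -0.2854 size 39.2 20.7 ang -0.746 pca -0.249 z 0.0456 mean [ 0.5801 -0.2899]
```

{"op": "drive_tool", "data": {"steps": [[0.75,0.78,0.9,0,0,0,0.52],[0.75,0.78,0.9,0,0,0,0.52],[0.75,0.78,0.9,0,0,0,0.52],[0.75,0.78,0.9,0,0,0,0.52],[0.75,0.78,0.9,0,0,0,0.52],[0.75,0.78,0.9,0,0,0,0.52],[0.75,0.78,0.9,0,0,0,0.52],[0.75,0.78,0.9,0,0,0,0.52],[0.75,0.78,0.9,0,0,0,0.52],[0.75,0.78,0.9,0,0,0,0.52],[0.75,0.78,0.9,0,0,0,0.52],[0.75,0.78,0.9,0,0,0,0.52],[0.75,0.78,0.9,0,0,0,0.52],[0.75,0.78,0.9,0,0,0,0.52],[0.75,0.78,0.9,0,0,0,0.52],[0.75,0.78,0.9,0,0,0,0.52],[0.75,0.78,0.9,0,0,0,0.52],[0.75,0.78,0.9,0,0,0,0.52],[0.75,0,0,0,0,0,0],[0.75,0,0,0,0,0,0]], "squeeze": 20}}

```text
time: 4.1
tcp_pos: [0.5766, -0.1441, 0.2376]
orientation: [-0.0, 0.863, 0.505, 0.0]
contact_force: [-0.2, -0.4, -0.1]
opening: 0.749
finger_force: 0.0
```

```bash
python3 - <<'E'
from m import *
s=snap('wrist','w1.png');W=cloud(s);P=s['pixels'].astype(int)
print(s['position'],s['rotation'],arm.get_state()['qpos'])
print('tablez',np.nanpercentile(W[...,2],[5,25,50]))
comp(W,P,(.575,-.147),.054,.066,'p60',R=.045)
comp(W,P,(.662,-.205),-.01,.02,'tile',True,.06)
comp(W,P,(.58,-.267),.03,.12,'house',R=.05)
comp(W,P,(.482,-.116),.054,.066,'purple',R=.045)
E
```

```text
[ 0.6167 -0.0737  0.3853] [ 0.1434  0.9569 -0.2497 -0.0374] [ 0.7921  0.4797 -0.7876  1.6881  0.3705  1.1302 -0.6134]
tablez [-0.0004  0.0006  0.0023]
p60 1878 c 0.5759 -0.144 size 43.1 42.3 ang 1.080 pca 1.039 z 0.0604 mean [ 0.5766 -0.1434]
tile 1584 c 0.6658 -0.1921 size 45.2 37.3 ang -0.197 pca -0.510 z 0.0081 mean [ 0.6686 -0.1897]
house 1535 c 0.5848 -0.2516 size 30.2 20.9 ang -0.128 pca 0.203 z 0.0711 mean [ 0.5852 -0.2455]
purple 1868 c 0.4843 -0.116 size 43.2 43.0 ang -1.429 pca 0.305 z 0.0603 mean [ 0.4853 -0.1155]
```

View pics/w1.png

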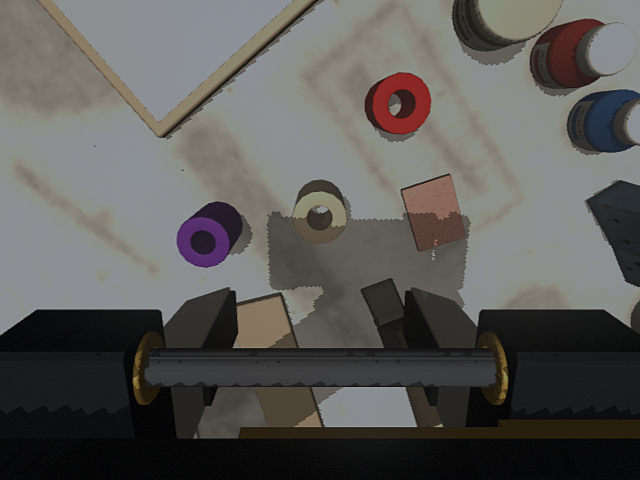

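The wrist view shows the buff prop at (320,215), purple at (203,243) and red at (398,103). That puts the prop at (0.576,-0.144), directly under the tool. Descend and grasp.

{"op": "drive_tool", "data": {"steps": [[0.75,0,-0.03,-0.82,0,0,0],[0.75,0,0,-0.82,0,0,0],[0.75,0,0,-0.82,0,0,0],[0.75,0,0,-0.82,0,0,0],[0.75,0,0,-0.82,0,0,0],[0.75,0,0,-0.82,0,0,0],[0.75,0,0,-0.82,0,0,0],[0.75,0,0,-0.82,0,0,0],[0.75,0,0,0,0,0,0],[0,0,0,0,0,0,0],[0,0,0,0,0,0,0],[0,0,0,0,0,0,0],[0,0,0,0,0,0,0],[0,0,0,0,0,0,0],[0,0,0,0,0,0,0],[0,0,0,0,0,0,0]], "squeeze": 20}}

```text
time: 5.75
tcp_pos: [0.5768, -0.1463, 0.0423]
orientation: [0.001, 0.863, 0.505, 0.0]
contact_force: [-2.9, 0.4, 6.5]
opening: 0.477
finger_force: 20.0
```

{"op": "drive_tool", "data": {"steps": [[0,0,0,0.5,0,0,0],[0,0,0,0.9,0,0,0],[0,0,0,0.9,0,0,0],[0,0,0,0.9,0,0,0],[0,0,0,0.8,0,0,0],[0,-0.1,0.65,0,0,0,0],[0,-0.1,0.65,0,0,0,0],[0,-0.1,0.65,0,0,0,0],[0,-0.1,0.65,0,0,0,0],[0,-0.1,0.65,0,0,0,0],[0,-0.1,0.65,0,0,0,0],[0,-0.1,0.65,0,0,0,0],[0,-0.1,0.65,0,0,0,0],[0,-0.1,0.65,0,0,0,0],[0,-0.1,0.65,0,0,0,0],[0,0,0,0,0,0,0],[0,0,0,0,0,0,0]]}}

```text
time: 7.45
tcp_pos: [0.5464, 0.0489, 0.1616]
orientation: [0.0, 0.863, 0.505, 0.0]
contact_force: [-0.6, -0.9, -1.9]
opening: 0.478
finger_force: 20.0
```

```bash
python3 - <<'E'
from m import *
s=snap('wrist','w2.png');W=cloud(s);P=s['pixels'].astype(int)
comp(W,P,(.525,.192),.068,.082,'sprop',R=.045)
comp(W,P,(.56,.135),.010,.020,'shelf')
t=arm.get_state()['tcp_pos']; print(t); comp(W,P,t[:2],.12,.2,'held',R=.03)
E
```

```text
sprop 4903 c 0.526 0.1918 size 43.8 37.2 ang -0.508 pca -0.584 z 0.0753 mean [0.5272 0.1926]
shelf 85271 c 0.5593 0.1373 size 299.2 200.6 ang -1.412 pca -0.787 z 0.0158 mean [0.5602 0.1173]
[0.5465 0.048  0.1614]
held 12598 c 0.5495 0.0567 size 49.5 33.3 ang -0.942 pca -0.514 z 0.1745 mean [0.5532 0.0601]
```

View pics/w2.png

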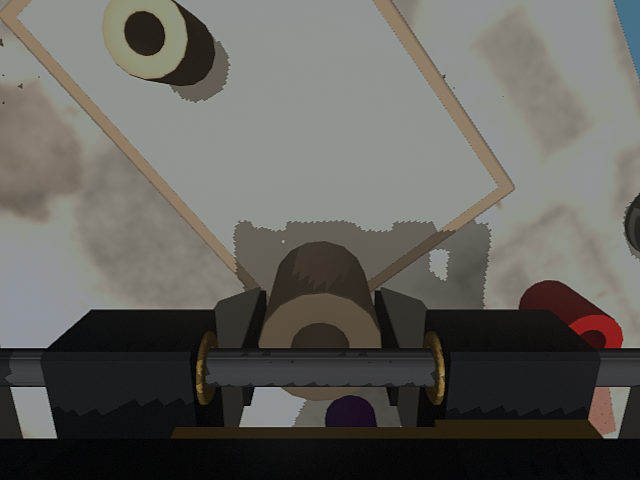

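Wrist view: standing prop at (145,35), the shelf's right corner at (512,186), the held prop at (320,320). The standing prop (0.526,0.192) and shelf yaw 0.16 are confirmed.

{"op": "drive_tool", "data": {"steps": [[0,0.08,-0.02,-0.6,0,0,0],[0,0,0,-0.7,0,0,0],[0,0,0,-0.7,0,0,0],[0,0,0,-0.7,0,0,0],[0,0,0,-0.4,0,0,0],[0,0,0,-0.2,0,0,0],[0,0,0,-0.1,0,0,0],[0,0,0,0,0,0,0],[0,0,0,0,0,0,0]]}}

```text
time: 8.4
tcp_pos: [0.5494, 0.0483, 0.0597]
orientation: [0.0, 0.863, 0.504, 0.001]
contact_force: [0.0, -0.3, -2.2]
opening: 0.481
finger_force: 20.0
```

{"op": "drive_tool", "data": {"steps": [[0,0,0,-0.08,0,0,0],[0,0,0,0,0,0,0],[0.55,0,0,0,0,0,0],[0.65,0,0,0,0,0,0],[0.72,0,0,0,0,0,0],[0.75,0,0,0,0,0,0],[0.75,0,0,0.3,0,0,0],[0.75,0,0,0.8,0,0,0],[0.75,0,0,0.9,0,0,0],[0.75,0,0,0.9,0,0,0],[0.75,0.1,-0.3,0.9,0,0,0],[0.75,0.3,-0.8,0.9,0,0,0],[0.75,0.4,-0.9,0,0,0,0.5],[0.75,0.4,-0.9,0,0,0,0.5],[0.75,0.4,-0.9,0,0,0,0.5],[0.75,0.4,-0.9,0,0,0,0.5],[0.75,0.4,-0.9,0,0,0,0.5],[0.75,0.5,-0.9,0,0,0,0.5],[0.75,0.5,-0.9,0,0,0,0.5],[0.75,0.5,-0.8,0,0,0,0.5]]}}

```text
time: 10.4
tcp_pos: [0.6659, -0.1996, 0.1981]
orientation: [0.0, 0.762, 0.647, -0.0]
contact_force: [-0.0, -0.7, 0.6]
opening: 0.748
finger_force: 0.0
```

```bash
python3 - <<'E'
from m import *
print(arm.get_state()['tcp_pos'],arm.get_state()['orientation'],arm.get_state()['qpos'])
C=[]
for c in('top','side','wrist'):
    s=snap(c,'w3.png' if c=='wrist' else None);W=cloud(s);P=s['pixels'].astype(int)
    print(c)
    comp(W,P,(.549,.048),.068,.08,'p60',R=.045); comp(W,P,(.5258,.192),.068,.08,'sprop',R=.045)
    comp(W,P,(.662,-.205),-.01,.02,'tile',True,.06); comp(W,P,(.582,-.267),.03,.12,'house',R=.05)
    if c!='wrist': C.append(W[(W[...,2]>.055)&(W[...,2]<.15)])
C=np.vstack(C)
a=-.16; d=np.array([np.cos(a),np.sin(a)]); n=np.array([-d[1],d[0]])
for g in [(.662,-.205)]:
    q=C[:,:2]-g; u=q@d; v=q@n; m=(abs(u)<.12)&(abs(v)<.065)
    o=np.c_[u,v,C[:,2]][m]
    import collections
    b=collections.defaultdict(lambda:0)
    for x in o: k=(round(x[0]/.01)*10,round(x[1]/.01)*10); b[k]=max(b[k],round(x[2],3))
    print(sorted(b.items()))
E
```

```text
[ 0.6659 -0.1996  0.1981] [ 0.0001  0.7624  0.6471 -0.0001] [ 0.7516  0.7131 -0.7905  1.4514  0.5236  1.1951 -0.2728]
top
p60 62 c 0.5587 0.0527 size 40.5 19.1 ang -1.312 pca -1.346 z 0.0751 mean [0.558  0.0534]
sprop 92 c 0.528 0.1999 size 40.8 27.2 ang -0.476 pca -0.522 z 0.0738 mean [0.5285 0.2004]
tile 98 c 0.6658 -0.184 size 43.0 20.8 ang -0.104 pca -0.167 z 0.0077 mean [ 0.6652 -0.1838]
house 277 c 0.5825 -0.2652 size 46.4 31.3 ang 1.437 pca 1.289 z 0.0857 mean [ 0.5799 -0.2621]
side
p60 162 c 0.5486 0.0463 size 47.5 41.0 ang 1.549 pca -1.564 z 0.0727 mean [0.549  0.0452]
sprop 136 c 0.5273 0.1912 size 43.2 42.5 ang 0.928 pca 0.732 z 0.0726 mean [0.5257 0.1903]
tile 478 c 0.663 -0.2007 size 74.0 44.6 ang 1.422 pca 1.398 z 0.0055 mean [ 0.6622 -0.205 ]
house 494 c 0.5824 -0.2695 size 49.8 29.7 ang 1.457 pca 1.511 z 0.0798 mean [ 0.582  -0.2802]
wrist
p60 none
sprop none
tile 3070 c 0.6647 -0.1978 size 48.6 44.8 ang 1.390 pca -1.345 z 0.0081 mean [ 0.6654 -0.1964]
house 1120 c 0.5949 -0.2595 size 54.7 24.8 ang -1.112 pca -1.333 z 0.0501 mean [ 0.5958 -0.258 ]
[((-80, -60), np.float64(0.089)), ((-80, -50), np.float64(0.085)), ((-70, -60), np.float64(0.099)), ((-70, -50), np.float64(0.102)), ((-60, -60), np.float64(0.1)), ((-60, -50), np.float64(0.095)), ((-50, -60), np.float64(0.086)), ((-50, -50), np.float64(0.086))]
```

View pics/w3.png

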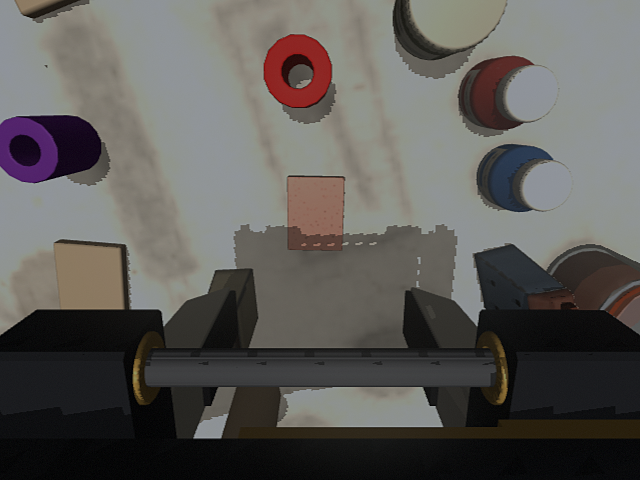

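Wrist view: tile at (316,213), red prop at (298,70), bottles at (525,95)/(545,185) clear of the gripper body; the house keeps ~10 mm from it. Descend on the tile, a few mm off-centre away from the house.

{"op": "drive_tool", "data": {"steps": [[0.75,-0.1,0,-0.8,0,0,0],[0.75,0,0,-0.9,0,0,0],[0.75,0,0,-0.9,0,0,0],[0.75,0,0,-0.9,0,0,0],[0.75,0,0,-0.9,0,0,0],[0.75,0,0,-0.8,0,0,0],[0.75,0,0,-0.5,0,0,0],[0.75,0,0,-0.3,0,0,0],[0.75,0,0,0,0,0,0],[0.75,0,0,0,0,0,0]]}}

```text
time: 11.55
tcp_pos: [0.6634, -0.1975, 0.0186]
orientation: [0.0, 0.763, 0.647, 0.001]
contact_force: [0.5, 0.5, -0.0]
opening: 0.749
finger_force: 0.0
```

{"op": "drive_tool", "data": {"steps": [[0.75,0,-0.08,-0.17,0,0,0],[0.75,0,0,0,0,0,0],[0.55,0,0,0,0,0,0],[0.4,0,0,0,0,0,0],[0,0,0,0,0,0,0],[0,0,0,0,0,0,0],[0,0,0,0,0,0,0],[0,0,0,0,0,0,0]], "squeeze": 15}}

```text
time: 12.35
tcp_pos: [0.6628, -0.2001, 0.0126]
orientation: [0.0, 0.763, 0.647, 0.0]
contact_force: [-0.9, -0.3, 1.1]
opening: 0.497
finger_force: 15.0
```

{"op": "drive_tool", "data": {"steps": [[0,0,0,0.5,0,0,0],[0,0,0,0.9,0,0,0],[0,0,0,0.9,0,0,0],[0,0,0,0.9,0,0,0],[0,0,0,0.8,0,0,0],[0,-0.3,0.775,0,0,0,0.264],[0,-0.3,0.775,0,0,0,0.264],[0,-0.3,0.775,0,0,0,0.264],[0,-0.3,0.775,0,0,0,0.264],[0,-0.3,0.775,0,0,0,0.264],[0,-0.3,0.775,0,0,0,0.264],[0,-0.3,0.775,0,0,0,0.264],[0,-0.3,0.775,0,0,0,0.264],[0,-0.3,0.775,0,0,0,0.264],[0,-0.3,0.775,0,0,0,0.264],[0,-0.3,0.775,0,0,0,0.264],[0,-0.3,0.775,0,0,0,0.264],[0,-0.3,0.775,0,0,0,0.264],[0,-0.3,0.775,0,0,0,0.264],[0,0,0,0,0,0,0]]}}

```text
time: 14.35
tcp_pos: [0.5345, 0.1308, 0.133]
orientation: [-0.001, 0.646, 0.763, 0.001]
contact_force: [0.2, 0.4, 0.4]
opening: 0.5
finger_force: 15.0
```

```bash
python3 - <<'E'
from m import *
print(arm.get_state()['tcp_pos'],arm.get_state()['orientation'])
for c in('side','wrist'):
    s=snap(c,'w4.png' if c=='wrist' else None);W=cloud(s);P=s['pixels'].astype(int)
    comp(W,P,(.549,.048),.068,.08,'p60',R=.045); comp(W,P,(.5258,.192),.068,.08,'sprop',R=.045)
    comp(W,P,arm.get_state()['tcp_pos'][:2],.09,.15,'heldtile',True,.06)
E
```

```text
[0.5345 0.1308 0.133 ] [-0.0008  0.6459  0.7634  0.0009]
p60 155 c 0.549 0.0464 size 41.3 41.1 ang 1.495 pca -1.084 z 0.0726 mean [0.5492 0.0457]
sprop none
heldtile 260 c 0.5355 0.1248 size 65.8 42.3 ang -1.451 pca -1.501 z 0.1259 mean [0.536  0.1249]
p60 1795 c 0.5514 0.0438 size 43.2 23.7 ang 0.139 pca 0.151 z 0.0754 mean [0.5514 0.0429]
sprop 5336 c 0.5272 0.1949 size 43.0 42.9 ang 0.351 pca -0.146 z 0.0755 mean [0.5271 0.1955]
heldtile 2749 c 0.5336 0.149 size 45.3 11.5 ang 0.141 pca 0.146 z 0.1283 mean [0.5332 0.1493]
```

View pics/w4.png

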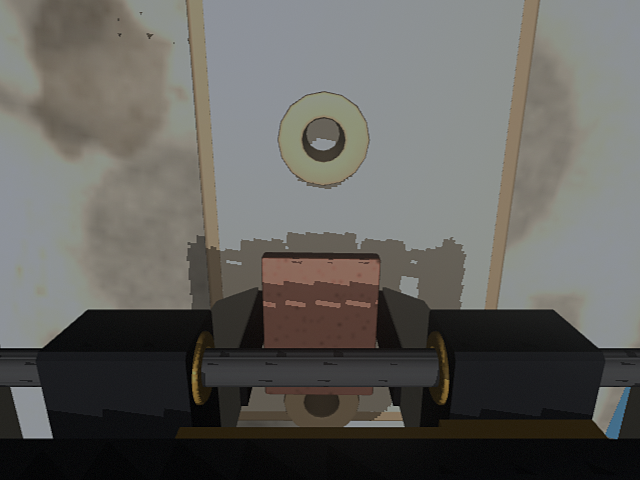

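Tile held square at (320,320), standing prop at (323,138), the placed prop just visible at (322,408). Lower it in two stages.

{"op": "drive_tool", "data": {"steps": [[0,0,0,0,0,0,0],[0,0,0,-0.7,0,0,0],[0,0,0,-0.8,0,0,0],[0,0,0,-0.8,0,0,0],[0,0,0,-0.6,0,0,0],[0,0,0,-0.3,0,0,0],[0,0,0,0,0,0,0],[0,0,0,0,0,0,0]]}}

```text
time: 15.25
tcp_pos: [0.5372, 0.1255, 0.0369]
orientation: [0.0, 0.649, 0.761, 0.0]
contact_force: [0.2, 0.4, 0.1]
opening: 0.494
finger_force: 15.0
```

{"op": "drive_tool", "data": {"steps": [[0,0,0,-0.15,0,0,0],[0,0,0,-0.14,0,0,0],[0,0,0,0,0,0,0],[0,0,0,0,0,0,0],[0.52,0,0,0,0,0,0],[0.6,0,0,0,0,0,0],[0.65,0,0,0,0,0,0],[0.65,0,0,0,0,0,0],[0.65,0,0,0.4,0,0,0],[0.65,0,0,0.9,0,0,0],[0.65,0,0,1,0,0,0],[0.7,0,0,1,0,0,0],[0.8,0,0,1,0,0,0],[0.8,0,0,1,0,0,0],[0.8,0,0,0.9,0,0,0]]}}

```text
time: 16.75
tcp_pos: [0.5366, 0.1257, 0.2161]
orientation: [0.0, 0.649, 0.761, 0.0]
contact_force: [1.1, -0.3, 1.1]
opening: 0.799
finger_force: 0.0
```

{"op": "drive_tool", "data": {"steps": [[0.8,-0.18,-0.9,0,0,0,-0.273],[0.8,-0.18,-0.9,0,0,0,-0.273],[0.8,-0.18,-0.9,0,0,0,-0.273],[0.8,-0.18,-0.9,0,0,0,-0.273],[0.8,-0.18,-0.9,0,0,0,-0.273],[0.8,-0.18,-0.9,0,0,0,-0.273],[0.8,-0.18,-0.9,0,0,0,-0.273],[0.8,-0.18,-0.9,0,0,0,-0.273],[0.8,-0.18,-0.9,0,0,0,-0.273],[0.8,-0.18,-0.9,0,0,0,-0.273],[0.8,-0.18,-0.9,0,0,0,-0.273],[0.8,-0.18,-0.9,0,0,0,-0.273],[0.8,-0.18,-0.9,0,0,0,-0.273],[0.8,-0.18,-0.9,0,0,0,-0.273],[0.8,-0.18,-0.9,0,0,0,-0.273],[0.8,-0.18,-0.9,0,0,0,-0.273],[0.8,-0.18,-0.9,0,0,0,-0.273],[0.8,0,0,0,0,0,0],[0.8,0,0,0,0,0,0]]}}

```text
time: 18.65
tcp_pos: [0.4445, -0.3347, 0.2135]
orientation: [-0.0, 0.789, 0.614, 0.0]
contact_force: [-0.2, 0.1, -0.2]
opening: 0.796
finger_force: 0.0
```

```bash
python3 - <<'E'
from m import *
for c in('top','side','wrist'):
    s=snap(c,c+'5.png');W=cloud(s);P=s['pixels'].astype(int); o=-.002 if c=='side' else 0
    print(c)
    comp(W,P,(.549,.048),.068,.08,'p60',R=.045); comp(W,P,(.5258,.192),.068,.08,'sprop',R=.045)
    comp(W,P,(.5375,.12),.018+o,.04,'tile',True,.05)
    comp(W,P,(.447,-.287),.008+o,.016+o,'bat',c!='wrist',.13)
E
```

```text
top
p60 137 c 0.5486 0.0497 size 41.1 39.9 ang 1.557 pca -1.097 z 0.0746 mean [0.5476 0.0494]
sprop 116 c 0.5222 0.1968 size 42.5 33.9 ang 0.868 pca 0.957 z 0.0743 mean [0.5218 0.1975]
tile 226 c 0.5344 0.1176 size 53.8 40.6 ang -1.557 pca 1.477 z 0.0230 mean [0.5339 0.1182]
bat 41 c 0.4366 -0.2825 size 36.0 11.6 ang -0.795 pca -0.778 z 0.0115 mean [ 0.4363 -0.2813]
side
p60 164 c 0.5489 0.0462 size 44.8 42.2 ang -1.448 pca -1.357 z 0.0726 mean [0.5491 0.045 ]
sprop 130 c 0.5257 0.1899 size 42.8 41.9 ang 1.527 pca 1.502 z 0.0725 mean [0.5273 0.1893]
tile 139 c 0.535 0.1298 size 48.0 42.0 ang 0.282 pca 0.584 z 0.0204 mean [0.5327 0.1324]
bat 1446 c 0.4511 -0.2751 size 157.9 56.1 ang 1.308 pca 1.368 z 0.0100 mean [ 0.4493 -0.2822]
wrist
p60 none
sprop none
tile none
bat 16186 c 0.4485 -0.2884 size 190.1 56.1 ang 1.317 pca 1.317 z 0.0125 mean [ 0.4505 -0.2808]
```

View pics/top5.png

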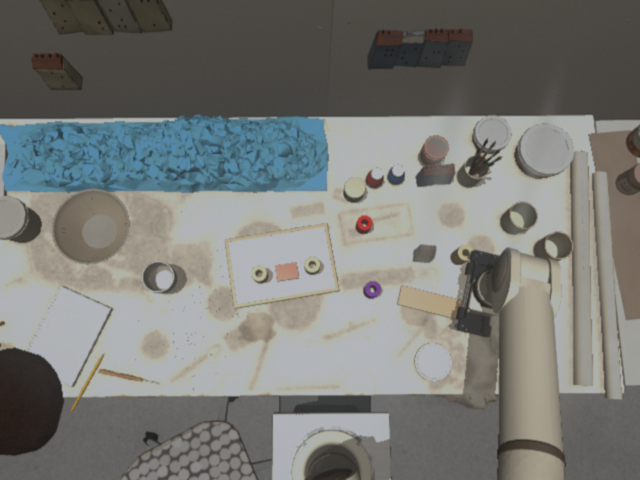

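View pics/wrist5.png

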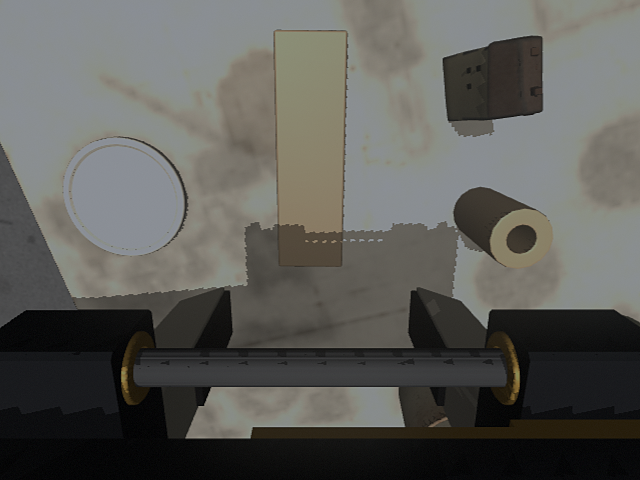

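The top view shows tile and prop placed in line on the shelf at (287,271) and (313,264). The wrist view shows the whole bat from (275,30) to (343,267), centre (0.4485,-0.288), house at (495,80) and tall prop at (520,238) clear. Descend onto the bat's middle.

{"op": "drive_tool", "data": {"steps": [[0.8,0.06,0.77,0,0,0,0],[0.8,0.07,0.77,0,0,0,-0.06],[0.8,0,0,-0.8,0,0,0],[0.8,0,0,-0.9,0,0,0],[0.8,0,0,-0.9,0,0,0],[0.8,0,0,-0.9,0,0,0],[0.8,0,0,-0.9,0,0,0],[0.8,0,0,-0.9,0,0,0],[0.8,0,0,-0.7,0,0,0],[0.8,0,0,-0.4,0,0,0],[0.8,0,0,0,0,0,0],[0.8,0,0,0,0,0,0]]}}

```text
time: 20.0
tcp_pos: [0.4495, -0.2871, 0.0224]
orientation: [0.0, 0.79, 0.613, 0.0]
contact_force: [1.1, 0.1, -0.1]
opening: 0.8
finger_force: 0.0
```

{"op": "drive_tool", "data": {"steps": [[0.8,0,-0.04,-0.27,0,0,0],[0.8,0,0,0,0,0,0],[0.7,0,0,0,0,0,0],[0.62,0,0,0,0,0,0],[0,0,0,0,0,0,0],[0,0,0,0,0,0,0],[0,0,0,0,0,0,0],[0,0,0,0,0,0,0]], "squeeze": 30}}

```text
time: 20.8
tcp_pos: [0.4487, -0.2888, 0.0139]
orientation: [0.0, 0.79, 0.613, -0.0]
contact_force: [-2.2, 0.4, 4.7]
opening: 0.604
finger_force: 30.0
```

{"op": "drive_tool", "data": {"steps": [[0,0,0,0.4,0,0,0],[0,0,0,0.8,0,0,0],[0,0,0,0.9,0,0,0],[0,0,0,0.9,0,0,0],[0,0,0,0.9,0,0,0],[0,0,0,0.9,0,0,0],[0,0,0,0.7,0,0,0],[0,0,0,0.4,0,0,0],[0,0,0,0,0,0,0]]}}

```text
time: 21.7
tcp_pos: [0.4496, -0.289, 0.1922]
orientation: [0.002, 0.79, 0.613, 0.0]
contact_force: [0.6, 0.7, -2.5]
opening: 0.606
finger_force: 30.0
```

{"op": "drive_tool", "data": {"steps": [[0,0.174,0.802,0,0,0,0.276],[0,0.174,0.802,0,0,0,0.276],[0,0.174,0.802,0,0,0,0.276],[0,0.174,0.802,0,0,0,0.276],[0,0.174,0.802,0,0,0,0.276],[0,0.174,0.802,0,0,0,0.276],[0,0.174,0.802,0,0,0,0.276],[0,0.174,0.802,0,0,0,0.276],[0,0.174,0.802,0,0,0,0.276],[0,0.174,0.802,0,0,0,0.276],[0,0.174,0.802,0,0,0,0.276],[0,0.174,0.802,0,0,0,0.276],[0,0.174,0.802,0,0,0,0.276],[0,0.174,0.802,0,0,0,0.276],[0,0.174,0.802,0,0,0,0.276],[0,0.174,0.802,0,0,0,0.276],[0,0.174,0.802,0,0,0,0.276],[0,0,0,0,0,0,0],[0,0,0,0,0,0,0],[0,0,0,0,0,0,0]]}}

```text
time: 23.7
tcp_pos: [0.5365, 0.1202, 0.1898]
orientation: [-0.0, 0.649, 0.761, -0.001]
contact_force: [-0.1, 0.2, -1.4]
opening: 0.61
finger_force: 30.0
```

```bash
python3 - <<'E'
from m import *
for c in('side','wrist'):
    s=snap(c,c+'6.png');W=cloud(s);P=s['pixels'].astype(int)
    comp(W,P,(.537,.12),.165,.2,'bat',c=='side',.13)
    m=(np.hypot(W[...,0]-.52,W[...,1]-.18)<.06)&(W[...,2]>.165)&(W[...,2]<.21); p=W[m]
    if len(p)>20: print(c,'plane',np.linalg.lstsq(np.c_[p[:,:2],np.ones(len(p))],p[:,2],rcond=None)[0])
E
```

```text
bat 216 c 0.5345 0.1602 size 52.7 47.8 ang -1.522 pca 1.182 z 0.1858 mean [0.5341 0.1589]
side plane [-0.0003 -0.0066  0.187 ]
bat 45253 c 0.5314 0.1611 size 106.0 88.8 ang -1.413 pca -1.414 z 0.1886 mean [0.5308 0.1649]
wrist plane [-0.0304 -0.0218  0.2087]
```

View pics/wrist6.png

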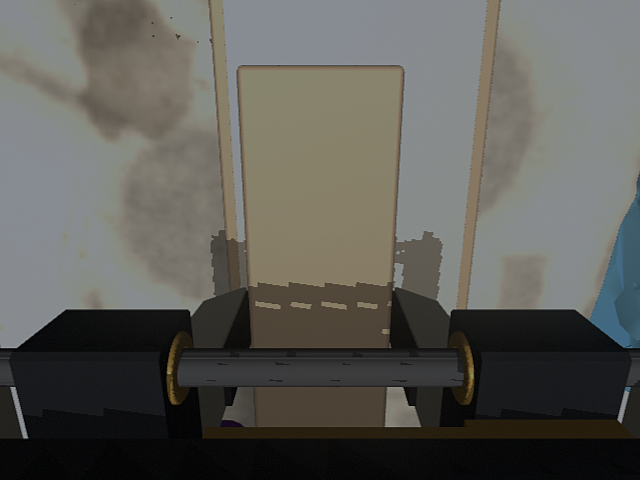

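The bat is held level and centred (320,65–430), parallel to the shelf edges. Lower it.

{"op": "drive_tool", "data": {"steps": [[0,0.02,0,-0.6,0,0,0],[0,0,0,-0.8,0,0,0],[0,0,0,-0.8,0,0,0],[0,0,0,-0.6,0,0,0],[0,0,0,-0.3,0,0,0],[0,0,0,-0.05,0,0,0],[0,0,0,0,0,0,0],[0,0,0,0,0,0,0]]}}

```text
time: 24.6
tcp_pos: [0.5389, 0.1208, 0.097]
orientation: [0.0, 0.649, 0.761, 0.001]
contact_force: [-0.3, 0.4, -2.3]
opening: 0.607
finger_force: 30.0
```

{"op": "drive_tool", "data": {"steps": [[0,-0.04,0,-0.1,0,0,0],[0,0,0,-0.1,0,0,0],[0,0,0,-0.05,0,0,0],[0,0,0,0,0,0,0],[0,0,0,0,0,0,0]]}}

```text
time: 25.1
tcp_pos: [0.5369, 0.1203, 0.0889]
orientation: [0.0, 0.649, 0.761, -0.0]
contact_force: [-0.7, -1.3, 2.1]
opening: 0.604
finger_force: 30.0
```

{"op": "drive_tool", "data": {"steps": [[0.62,0,0,0,0,0,0],[0.65,0,0,0,0,0,0],[0.72,0,0,0,0,0,0],[0.8,0,0,0,0,0,0],[0.8,0,0,0,0,0,0],[0.8,0,0,0.4,0,0,0],[0.8,0,0,0.9,0,0,0],[0.8,0,0,0.9,0,0,0],[0.8,0,0,0.9,0,0,0],[0.8,0,0,0.9,0,0,0],[0.8,0,0,0.9,0,0,0],[0.8,0,0,0.8,0,0,0]]}}

```text
time: 26.3
tcp_pos: [0.5369, 0.1208, 0.2619]
orientation: [0.0, 0.649, 0.761, 0.0]
contact_force: [-0.1, -0.3, 0.1]
opening: 0.802
finger_force: 0.0
```

{"op": "drive_tool", "data": {"steps": [[0.8,0.095,-0.875,0,0,0,-0.192],[0.8,0.095,-0.875,0,0,0,-0.192],[0.8,0.095,-0.875,0,0,0,-0.192],[0.8,0.095,-0.875,0,0,0,-0.192],[0.8,0.095,-0.875,0,0,0,-0.192],[0.8,0.095,-0.875,0,0,0,-0.192],[0.8,0.095,-0.875,0,0,0,-0.192],[0.8,0.095,-0.875,0,0,0,-0.192],[0.8,0.095,-0.875,0,0,0,-0.192],[0.8,0.095,-0.875,0,0,0,-0.192],[0.8,0.095,-0.875,0,0,0,-0.192],[0.8,0.095,-0.875,0,0,0,-0.192],[0.8,0.095,-0.875,0,0,0,-0.192],[0.8,0.095,-0.875,0,0,0,-0.192],[0.8,0.095,-0.875,0,0,0,-0.192],[0.8,0.095,-0.875,0,0,0,-0.192],[0.8,0,0,0,0,0,0],[0.8,0,0,0,0,0,0]]}}

```text
time: 28.1
tcp_pos: [0.5823, -0.3007, 0.259]
orientation: [-0.001, 0.746, 0.666, 0.0]
contact_force: [0.4, 0.9, -0.4]
opening: 0.798
finger_force: 0.0
```

```bash
python3 - <<'E'
from m import *
for c in('top','side','wrist'):
    s=snap(c,c+'7.png');W=cloud(s);P=s['pixels'].astype(int); o=-.002 if c=='side' else 0
    print(c)
    comp(W,P,(.537,.12),.082+o,.092+o,'bat',R=.13)
    comp(W,P,(.582,-.267),.03,.12,'house',R=.05)
    comp(W,P,(.582,-.267),.07,.12,'houseroof',R=.05)
    p=W[(np.hypot(W[...,0]-.537,W[...,1]-.12)<.1)&(W[...,2]>.08)&(W[...,2]<.095)]
    if len(p)>20: print('plane',np.linalg.lstsq(np.c_[p[:,:2],np.ones(len(p))],p[:,2],rcond=None)[0])
E
```

```text
top
bat 947 c 0.5363 0.1197 size 189.5 56.4 ang -1.410 pca -1.456 z 0.0871 mean [0.5367 0.1196]
house 284 c 0.582 -0.2644 size 45.6 30.4 ang 1.472 pca 1.333 z 0.0856 mean [ 0.5796 -0.2618]
houseroof 188 c 0.5833 -0.2647 size 45.7 28.4 ang 1.445 pca 1.414 z 0.0914 mean [ 0.5821 -0.2644]
plane [0.0019 0.0023 0.0858]
side
bat 685 c 0.5354 0.1195 size 188.9 55.9 ang -1.432 pca -1.570 z 0.0849 mean [0.5271 0.1378]
house 491 c 0.5824 -0.27 size 48.1 29.5 ang 1.459 pca 1.505 z 0.0802 mean [ 0.5818 -0.2801]
houseroof 311 c 0.5831 -0.2696 size 47.3 28.1 ang 1.463 pca 1.529 z 0.0876 mean [ 0.5831 -0.2747]
plane [ 0.0048 -0.0048  0.0832]
wrist
bat none
house 2406 c 0.5837 -0.2644 size 45.1 30.6 ang 1.469 pca 1.438 z 0.0928 mean [ 0.5852 -0.2624]
houseroof 2227 c 0.5848 -0.2646 size 45.5 28.3 ang 1.443 pca 1.396 z 0.0933 mean [ 0.5852 -0.2639]
```

View pics/wrist7.png

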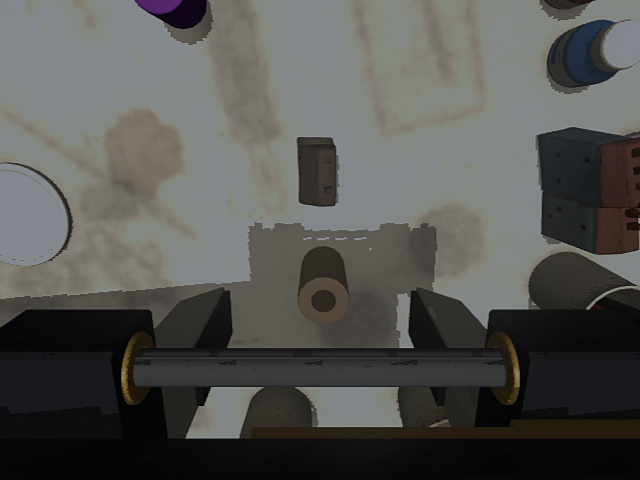

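View pics/side7.png

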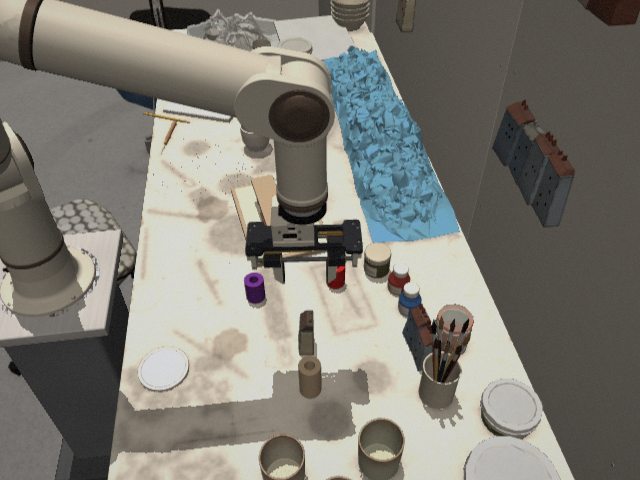

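Wrist view: house at (318,171), tall prop at (323,298); bat measured level at (0.536,0.120), yaw matching the shelf. Grasp the house across its depth.

{"op": "drive_tool", "data": {"steps": [[0.75,0.03,0.6,0,0,0,0],[0.7,0,0.57,0,0,0,0],[0.7,0,0,0,0,0,0],[0.7,0,0,-0.8,0,0,0],[0.7,0,0,-0.9,0,0,0],[0.7,0,0,-0.9,0,0,0],[0.7,0,0,-0.9,0,0,0],[0.7,0,0,-0.9,0,0,0],[0.7,0,0,-0.9,0,0,0],[0.7,0,0,-0.8,0,0,0],[0.7,0,0,-0.6,0,0,0],[0.7,0,0,0,0,0,0],[0.7,0,0,0,0,0,0]]}}

```text
time: 29.55
tcp_pos: [0.5838, -0.2642, 0.0591]
orientation: [0.0, 0.745, 0.667, 0.0]
contact_force: [0.0, -0.6, 0.3]
opening: 0.694
finger_force: 0.0
```

{"op": "drive_tool", "data": {"steps": [[0.6,0,-0.03,-0.1,0,0,0],[0.5,0,0,0,0,0,0],[0.45,0,0,0,0,0,0],[0.4,0,0,0,0,0,0],[0.37,0,0,0,0,0,0],[0.3,0,0,0,0,0,0],[0.3,0,0,0,0,0,0],[0.3,0,0,0,0,0,0]], "squeeze": 20}}

```text
time: 30.35
tcp_pos: [0.5833, -0.2655, 0.0558]
orientation: [-0.0, 0.745, 0.667, -0.0]
contact_force: [-0.8, 0.6, 1.4]
opening: 0.321
finger_force: 19.7
```

{"op": "drive_tool", "data": {"steps": [[0,0,0,0,0,0,0],[0,0,0,0.2,0,0,0],[0,0,0,0.5,0,0,0],[0,0,0,0.8,0,0,0],[0,0,0,0.8,0,0,0],[0,0,0,0.8,0,0,0],[0,0,0,0.8,0,0,0],[0,0,0,0.6,0,0,0],[0,0,0,0.3,0,0,0],[0,0,0,0,0,0,0]]}}

```text
time: 31.35
tcp_pos: [0.5841, -0.2656, 0.2012]
orientation: [0.001, 0.745, 0.667, 0.0]
contact_force: [-0.8, 0.2, -2.2]
opening: 0.319
finger_force: 19.6
```

{"op": "drive_tool", "data": {"steps": [[0,-0.04,0.35,0,0,0,0.172],[0,-0.087,0.713,0,0,0,0.172],[0,-0.087,0.713,0,0,0,0.172],[0,-0.087,0.713,0,0,0,0.172],[0,-0.087,0.713,0,0,0,0.172],[0,-0.087,0.713,0,0,0,0.172],[0,-0.087,0.713,0,0,0,0.172],[0,-0.087,0.713,0,0,0,0.172],[0,-0.087,0.713,0,0,0,0.172],[0,-0.087,0.713,0,0,0,0.172],[0,-0.087,0.713,0,0,0,0.172],[0,-0.087,0.713,0,0,0,0.172],[0,-0.087,0.713,0,0,0,0.172],[0,-0.087,0.713,0,0,0,0.172],[0,-0.087,0.713,0,0,0,0.172],[0,-0.087,0.713,0,0,0,0.172],[0,-0.087,0.713,0,0,0,0.172],[0,-0.087,0.713,0,0,0,0.172],[0,-0.04,0.363,0,0,0,0],[0,0,0,0,0,0,0]]}}

```text
time: 33.35
tcp_pos: [0.5361, 0.1221, 0.1999]
orientation: [-0.0, 0.647, 0.762, 0.0]
contact_force: [0.1, -0.8, -3.0]
opening: 0.319
finger_force: 19.6
```

{"op": "drive_tool", "data": {"steps": [[0,0,0,0,0,0,0],[0,0,0,-0.3,0,0,0],[0,0,0,-0.5,0,0,0],[0,0,0,-0.5,0,0,0],[0,0,0,-0.2,0,0,0],[0,0,0,0,0,0,0],[0,0,0,0,0,0,0]]}}

```text
time: 34.05
tcp_pos: [0.5366, 0.1198, 0.1544]
orientation: [-0.0, 0.648, 0.761, 0.0]
contact_force: [0.3, -0.5, -1.9]
opening: 0.317
finger_force: 19.6
```

```bash
python3 - <<'E'
from m import *
s=snap('side','side8.png');W=cloud(s);P=s['pixels'].astype(int)
comp(W,P,(.536,.12),.08,.092,'bat',R=.13)
t=arm.get_state()['tcp_pos'];print(t)
p=W[(np.hypot(W[...,0]-t[0],W[...,1]-t[1])<.04)&(W[...,2]>.092)&(W[...,2]<.16)]
print('house lowest', np.percentile(p[:,2],[0,2,5,20]))
v,u=np.where((np.hypot(W[...,0]-t[0],W[...,1]-t[1])<.15)&(W[...,2]>.08)); 
c=s['pixels'][120:280,180:400]; cv2.imwrite('pics/c8.png',cv2.resize(c[...,::-1],None,fx=3,fy=3))
E
```

```text
bat 697 c 0.5384 0.1061 size 173.7 56.1 ang -1.410 pca -1.253 z 0.0848 mean [0.5395 0.0787]
[0.5369 0.1199 0.1549]
house lowest [0.0956 0.0981 0.1003 0.1114]
```

View pics/c8.png

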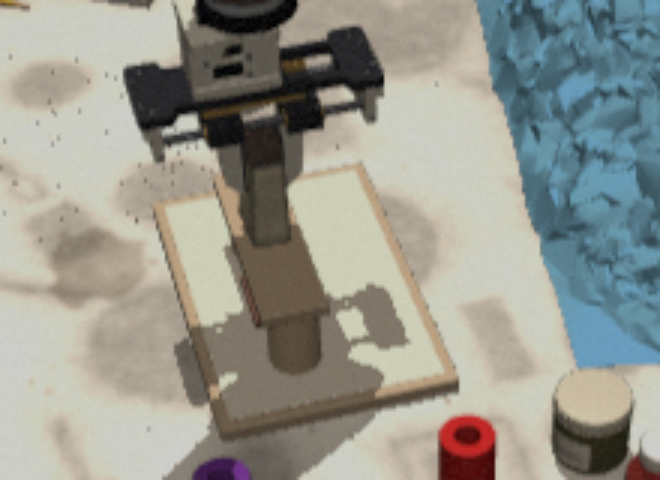

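The crop shows the house held upright at (268,200), just above the middle of the bat, which lies level on the props. Lower the last ~12 mm gently.

{"op": "drive_tool", "data": {"steps": [[0,0,0,-0.12,0,0,0],[0,0,0,-0.12,0,0,0],[0,0,0,-0.08,0,0,0],[0,0,0,-0.05,0,0,0],[0,0,0,0,0,0,0],[0,0,0,0,0,0,0]]}}

```text
time: 34.7
tcp_pos: [0.5366, 0.1196, 0.1435]
orientation: [-0.0, 0.648, 0.761, 0.0]
contact_force: [-0.8, -0.4, -2.0]
opening: 0.318
finger_force: 19.6
```

{"op": "drive_tool", "data": {"steps": [[0,0,0,-0.03,0,0,0],[0,0,0,0,0,0,0],[0,0,0,0,0,0,0]]}}

```text
time: 35.0
tcp_pos: [0.5368, 0.1197, 0.1428]
orientation: [0.0, 0.648, 0.761, 0.0]
contact_force: [0.9, 0.6, -1.5]
opening: 0.32
finger_force: 19.7
```

{"op": "drive_tool", "data": {"steps": [[0,0,0,-0.02,0,0,0],[0.33,0,0,0,0,0,0],[0.36,0,0,0,0,0,0],[0.4,0,0,0,0,0,0],[0.5,0,0,0,0,0,0],[0.6,0,0,0,0,0,0],[0.6,0,0,0,0,0,0],[0.6,0,0,0.3,0,0,0],[0.6,0,0,0.7,0,0,0],[0.6,0,0,0.9,0,0,0],[0.6,0,0,0.9,0,0,0],[0.6,0,0,0.9,0,0,0],[0.6,0,-0.3,0.6,0,0,0],[0.6,0,-0.8,0,0,0,0],[0.6,0,-0.9,0,0,0,0],[0.6,0,-0.9,0,0,0,0],[0.6,0,-0.9,0,0,0,0],[0.6,0,-0.9,0,0,0,0],[0.6,0,-0.9,0,0,0,0],[0.6,0,0,0,0,0,0]]}}

```text
time: 37.0
tcp_pos: [0.5366, -0.0534, 0.2711]
orientation: [0.001, 0.651, 0.759, -0.001]
contact_force: [0.5, -0.6, -1.1]
opening: 0.601
finger_force: 0.0
```

{"op": "drive_tool", "data": {"steps": [[0.6,0,-0.9,0,0,0,0],[0.6,0,-0.9,0,0,0,0],[0.6,0,-0.9,0,0,0,0],[0.6,0,-0.9,0,0,0,0],[0.6,0,0,0,0,0,0],[0.6,0,0,0,0,0,0],[0.6,0,0,0,0,0,0]]}}

```text
time: 37.7
tcp_pos: [0.5368, -0.1546, 0.2715]
orientation: [-0.0, 0.648, 0.762, 0.0]
contact_force: [0.1, 0.4, -0.2]
opening: 0.598
finger_force: 0.0
```

```bash
python3 - <<'E'
from m import *
for c in('top','side'):
    s=snap(c,c+'9.png');W=cloud(s);P=s['pixels'].astype(int); o=-.002 if c=='side' else 0
    print(c)
    comp(W,P,(.537,.12),.082+o,.092+o,'bat',R=.13)
    comp(W,P,(.537,.12),.15,.21,'houseroof',R=.06)
    comp(W,P,(.537,.12),.10,.21,'house',R=.06)
    comp(W,P,(.56,.135),.010+o,.020+o,'shelf')
    comp(W,P,(.577,-.37),.075,.092,'p85',R=.04)
c=s['pixels'][120:280,180:400]; cv2.imwrite('pics/c9.png',cv2.resize(c[...,::-1],None,fx=3,fy=3))
E
```

```text
top
bat 414 c 0.5276 0.172 size 84.4 56.0 ang -1.396 pca -1.562 z 0.0868 mean [0.5251 0.1757]
houseroof 223 c 0.5372 0.1193 size 46.7 28.2 ang -1.418 pca -1.441 z 0.1774 mean [0.5358 0.1188]
house 312 c 0.5347 0.1184 size 47.9 32.8 ang -1.401 pca -1.414 z 0.1721 mean [0.5322 0.1178]
shelf 809 c 0.5437 0.2664 size 179.7 92.3 ang -0.325 pca -0.026 z 0.0151 mean [0.5552 0.2553]
p85 45 c 0.5752 -0.3846 size 25.4 14.4 ang -0.124 pca -0.153 z 0.0847 mean [ 0.5755 -0.3841]
side
bat 502 c 0.5449 0.065 size 88.4 55.7 ang -1.422 pca -1.436 z 0.0848 mean [0.5447 0.0615]
houseroof none
house 61 c 0.5373 0.0944 size 34.8 14.8 ang -0.269 pca -0.023 z 0.1163 mean [0.5382 0.0943]
shelf 2936 c 0.5655 0.0871 size 211.8 201.2 ang -1.415 pca 0.304 z 0.0131 mean [0.5732 0.0579]
p85 341 c 0.5769 -0.3716 size 44.9 41.7 ang 1.456 pca 1.564 z 0.0825 mean [ 0.5767 -0.3739]
```

View pics/c9.png

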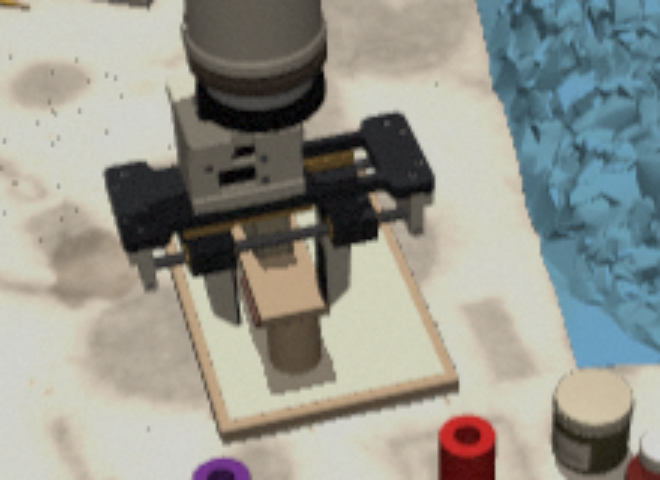

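The top depth shows the house upright at (0.537,0.119), aligned with the bat and level with it. The crop shows the stack intact at (290,290), with the gripper only in the line of sight, not touching.

```bash
python3 -c "
from cell import arm
print(arm.hand_in())"
```

```text
the job is handed in; nothing more can be done
None
```

I built the stack as asked and handed the job in at about 38 s: 60 mm prop and tile on the shelf, bat level across both props, house upright on its middle; `hand_in()` gave no verdict, but the last measurements were within the stated limits.

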